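Lock up the kiosk's counter cupboard

TASK

Lock up the small wooden cupboard on the counter: push its open door fully shut, swing the hasp all the way over the staple, then take the hasp pin out of the tool rack and drop it down through the staple's loop until its collar sits on the loop. Let go of it there, and leave the rack's other tools and the bottles, jars and tins standing where they are.

Things in the scene. Friction and masses are not known exactly. Their poses are not given: they have to be found in the camera images.
- cupboard: Fixed wooden counter cupboard, two doors: 400 mm wide, 186 deep, 220 high, flat top with low cartons from 90 mm behind the front. Origin under its centre; -x points out of its front (faces roughly the robot's left), +y runs along the front from the hinged door to the bolted one, z up. The plane of the shut doors' fronts is x = -106 mm.
- staple (a point): Steel staple on the bolted door: a loop of 8 mm round bar lying flat, 172 mm above the table, standing 45 mm out of the door fronts; its eye opens up and down, 20 mm wide. With the leaf home, the eye before it spans 8 to 37 mm out of the fronts. Point: mid bar thickness, 27 mm out, at cupboard y = 68 mm, where the pin's axis belongs. Axes as the cupboard.
- door_hinge (a point): On the vertical hinge line of the movable door (16 mm out from the line, in the plane of the door's front), 258 mm from the staple along cupboard -y, at staple height. Turns with the door: the door extends along its +y (187 mm), its front faces -x; door 22 to 198 mm above the table. A knob 24 mm wide stands 22 mm out at 150 mm along, 85 mm above the table.
- door (a joint): Angle of the movable door, rad: 0 fully shut (stop), grows as it opens outward; stays where it is left, hinge friction about 0.22 N m. Starts between 0.1 and 0.45.
- leaf_hinge (a point): Centre of the vertical hinge pin of the hasp leaf, 6 mm out from the door's front, 186 mm along the door. Turns with the leaf: the leaf extends along its +y; the face to push to close it looks to its -x. Leaf: steel plate 130 mm long, 40 high (152 to 192 mm above the table), 4 thick, with a slot 50 to 96 mm from the pin that passes over the staple.
- leaf_tail (a point): Centre of the leaf's solid tail, 113 mm from its hinge pin; the tail spans 96 to 130 mm and once closed lies beyond the staple, the free place to push it home. Turns with the leaf, axes as leaf_hinge.
- leaf (a joint): Angle of the hasp leaf from the movable door's plane, rad: 0 is home, flat along the door fronts over the staple (stop); grows as it swings outward and back towards the movable door. Stays where it is left, friction about 0.025 N m. Starts between 1.0 and 2.4.
- pin_handle (a point): Hasp pin, upright in the tool rack: straight dark wooden handle 22 mm thick, 60 long, on a steel collar (30 mm diameter, 5 thick) and a 12 mm steel shank reaching 88 mm below the collar, its last 16 mm tapered. 90 to 180 g. Point: on the axis, middle of the handle, 35 mm above the collar's underside; z up the axis. Only this tool in the rack has a straight handle and a collar.
- pin_collar (a point): The pin's axis at the underside of its collar, 35 mm below pin_handle. The collar rests on the rack's strip at the start and on the staple's loop (176 mm above the table) at the end.
- rack_top (a point): Fixed wooden tool rack: a strip 60 by 200 by 18 mm on two end boards, its top 125 mm above the table. Point: centre of the strip's top; the strip runs along its y, with three upright 16 mm through holes at y = -65, 0 and +65 mm. The pin hangs in one of them, two other tools in the others.
- ice_pick: Bystander in the rack: ice pick with a waisted dark wooden handle 78 mm high, 25 mm at its thickest, and a thin steel spike. Origin under the handle, at the strip's top.
- screwdriver: Bystander in the rack: screwdriver with a bulging dark wooden handle 80 mm high, 28 mm at its thickest, thin blade. Origin under the handle, at the strip's top.
- oil_bottle: Bystander: tall amber oil bottle standing between rack and cupboard, 68 mm diameter, 260 mm high. Origin at the centre of its underside, as for those below.
- sauce_bottle: Bystander: tall green sauce bottle, 62 mm diameter, 240 mm high.
- tin: Bystander: tin, 64 mm diameter, 100 mm high, in front of the cupboard.
- jar: Bystander: glass jar with a steel cap, 62 mm diameter, 110 mm high, in front of the cupboard.
- dipper: Bystander: steel measuring can, 72 mm diameter, 90 mm high, with a thin rod handle reaching 140 mm from its centre along its own +y, 92 mm above the table.
- tumbler: Bystander: glass tumbler, 68 mm diameter, 100 mm high.
Things that resemble listed ones, but are neither listed nor needed, are in the scene too. Leave any green look-alike of the part that bears pin_handle alone.

How it is judged:
On the way:
1. the door is fully shut and the hasp leaf lies home over the staple, the pin not yet in the loop (value of joint door below 0.04 rad and value of joint leaf below 0.08 rad and distance between pin_collar and staple above 0.05 m), for 0.2 s.
At the end, for the whole second after the job is handed in: Door shut (under 0.04 rad), hasp leaf home (under 0.08 rad); the pin at rest through the loop in front of the leaf, within 0.35 rad of upright, axis inside the eye, collar underside 4 mm below to 10 mm above the bar's middle; bystanders within 30 mm of their places and upright (value of joint door below 0.04 rad and value of joint leaf below 0.08 rad and x of pin_collar in the frame of staple between -0.012 and 0.015 m and y of pin_collar in the frame of staple between -0.01 and 0.01 m and z of pin_collar in the frame of staple between -0.004 and 0.01 m and angle between pin_handle's own z axis and vertical below 0.35 rad and linear speed of pin below 0.02 m/s); the robot touches nothing.
It fails at once if another tool in the rack is knocked over or moved more than 30 mm (distance of any of ice_pick, screwdriver from where it was at the start of the episode above 0.03 m or angle between any of ice_pick, screwdriver's own z axis and vertical above 0.5 rad).
It fails at once if a tall bottle is knocked over or moved more than 30 mm (distance of any of oil_bottle, sauce_bottle from where it was at the start of the episode above 0.03 m or angle between any of oil_bottle, sauce_bottle's own z axis and vertical above 0.5 rad).
It fails at once if the tin or the jar is knocked over or moved more than 30 mm (distance of any of tin, jar from where it was at the start of the episode above 0.03 m or angle between any of tin, jar's own z axis and vertical above 0.5 rad).
It fails at once if the dipper or the tumbler is knocked over or moved more than 30 mm (distance of any of dipper, tumbler from where it was at the start of the episode above 0.03 m or angle between any of dipper, tumbler's own z axis and vertical above 0.5 rad).
It also fails if it takes over 72 s, if anything falls off the work surface, if the arm or the gripper's body presses on something with over 40 N, if the wrist force passes 120 N, or if a joint passes its speed limit or range.

ROBOT

A 6-joint arm with a two-finger parallel gripper is mounted at the origin on the work surface. World frame = base frame: x ahead of the robot, y to its left, z up, the work surface at z = 0. Lengths are in m, angles in rad, forces in N, time in s.
With the tool pointing down it reaches from about 0.3 to 0.775 m from the base axis. Payload 14.6 kg.
Tool frame: the origin (TCP) lies at the very end of the fingers, on their centre line; the grasp point (between the pads) lies 19 mm behind it; z points along the fingers, y is the line along which they close (so a half turn about z gives the same grasp; the last joint's range is limited). The gripper opens to 94 mm and grips with 3 to 60 N. Pads are 16 mm wide; open, the fingers measure 119 mm over their backs; the gripper's body (75 mm by 177 mm) begins 78 mm behind the grasp point.
Start: joints at [1.04, 0.3, 1.521, -0, 1.321, -0.067], TCP at [0.246, 0.492, 0.205] pointing down, gripper open.
Joint ranges: [-3.03, 3.03], [-0.79, 2.21], [0.23, 2.52], [-1.04, 4.18], [0, 3.07], [-2.55, 2.55]. Speed limits (rad/s): [2.22, 2.22, 2.57, 3.14, 3.14, 3.14].

INTERFACE

Orientations are given as [roll, pitch, yaw] about the fixed x, y, z axes, in that order (R = Rz(yaw) Ry(pitch) Rx(roll)).
In Python, from station import ctrl gives the robot as it stands.
- The arm moves only by the shell command python3 -m pendant 'ROWS' [OPENING] [FORCE]. ROWS is JSON, a list of rows, each a list of 2 entries, a list of its own where there are three numbers: the shift along the world's x, y, z in cm, then the turn about the world's z in rad. A call has 1 to 20 rows; each row shifts and turns the commanded pose from where the row before left it; what a row does not reach is not made up. A row lasts 1/12 s, in which the tool goes at most 41.7 mm and 7.16 degrees, less where a joint would pass 70% of its speed; a pose out of reach is approached as far as the arm can. A call is refused whole if a number of a shift passes 4.17 or a number of a turn 0.125, either way. A call with a gripper value outside its range is refused whole. OPENING is the opening, from 0 (shut) to 1 (fully open), set as the call begins (- or left out, the last holds). The fingers move at their own pace and stop on an object; FORCE is the grip in N (left out, the last holds). Time passes only in rows, so rows that do not move let the fingers close. It gives the time, the measured TCP pose, the force, the opening and the grip force at its end, in the units of the state.
- ctrl.get_obs(): the state, without advancing time (a new reading comes with each control period).
- ctrl.camera(name): name is "side" or "top"; returns a dict with "color" (420x560x3 uint8, red, green, blue), "intrinsics" (3x3 intrinsics, pixels), "k1" (the pictures are not rectified: a ray, as slopes to the right and down, at radius r is drawn at 1 + k1 r^2 times it, then the intrinsics apply), "camera_from_world" (4x4, takes a point from world to camera coordinates). Camera axes: x right, y down, z forward; pixel columns grow to the right and rows downward; lengths in m; the calibration is good to about 2 mm. A picture is of the moment at which its call begins. There is no depth.
- ctrl.hand_in(): hands the job in; it is judged then, once.
The state is a dict: "time_s": time; "qpos": joint angles; "joint_vel": joint speeds; "tau": joint torques, N m; "ee_pos": TCP position; "eef_rot": TCP orientation; "force": force on the tool from outside, world axes, zero at the start; "moment": the same for the moment, N m; "grip_width": finger opening in m; "grip_force": force on a finger pad.
Only numpy, scipy, OpenCV 4.12 (cv2) and the standard library are available. Lean on these libraries where they do the work, as an engineer would, in place of code of your own. Each camera call takes 0.05 s, during which the arm holds its last target. There are 200 camera calls.

## Working session

There is one attempt and no reset: what is moved stays moved. The work goes in short steps, Python scripts to look and compute and a shell command to move; the robot and the scene stay as the last step left them, time stands still between calls to the robot, and variables do not carry over. Pictures are saved under pics/ and viewed, at most 13 in all, crops included, and the job is handed in when it is done.

```bash
ls; mkdir -p pics
python3 - <<'E'
from station import ctrl
import cv2,json
import numpy as np
for n in("side","top"):
    c=ctrl.camera(n); cv2.imwrite(f"pics/{n}0.png",c["color"][:,:,::-1])
    np.savez(f"{n}0.npz",**{k:np.array(v) for k,v in c.items()})
    T=np.array(c["camera_from_world"]);print(n,np.array(c["intrinsics"]).round(1).tolist(),c["k1"],(-T[:3,:3].T@T[:3,3]).round(3))
print(ctrl.get_obs())
E
```

```text
pics
side [[425.0, 0.0, 275.1], [0.0, 425.0, 211.9], [0.0, 0.0, 1.0]] 0.026055017635065056 [ 0.331 -0.606  0.824]
top [[489.1, 0.0, 275.2], [0.0, 489.1, 213.0], [0.0, 0.0, 1.0]] -0.020488071362352655 [3.340e-01 1.000e-03 1.196e+00]
{'time_s': 0.1, 'qpos': array([ 1.04039536e+00,  3.00425325e-01,  1.52153482e+00, -9.96703309e-06,
        1.32071849e+00, -6.65653121e-02]), 'joint_vel': array([ 0.00062291, -0.00206842, -0.00191349, -0.00036049, -0.00029187,
       -0.0001507 ]), 'tau': array([ 1.00490135e-03, -5.32636678e+01, -3.53284228e+01,  7.09594740e-02,
        2.34415079e-02, -1.11057741e-04]), 'ee_pos': array([0.24592207, 0.49168022, 0.20493101]), 'eef_rot': array([-3.14050843e+00, -6.26026320e-05,  2.67775944e+00]), 'force': array([-1.12549139,  0.10715671, -0.80336405]), 'moment': array([-0.07361522,  0.05434504,  0.04212696]), 'grip_force': 0.0, 'grip_width': 0.0942527369685907}
```

View pics/side0.png

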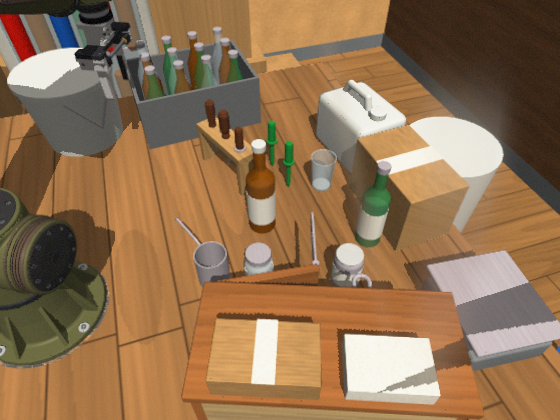

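View pics/top0.png

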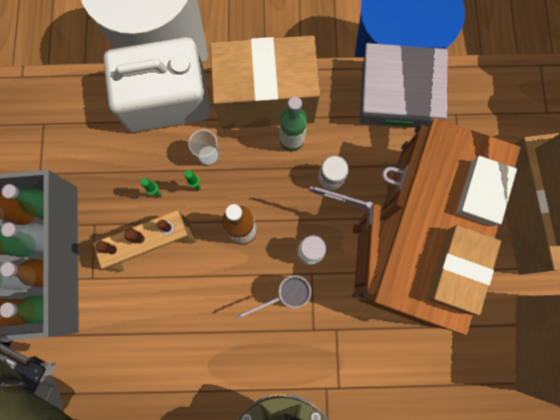

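The top view has +x up and +y left. The rack is at about (140,240) with three handles, and the two green pins near (150,187) and (192,180) are look-alikes. The amber bottle is at (238,222) and the cupboard front runs from about (430,125) to (370,300). The staple is near (395,175), with the door ajar, and the leaf sticks out from (370,205) to (312,190). I'll zoom in on both.

```bash
cat > h.py <<'E'
import numpy as np,cv2
from station import ctrl
def load(n,f='0'): return dict(np.load(f"{n}{f}.npz"))
def snap(n,f):
    c=ctrl.camera(n); c={k:np.array(v) for k,v in c.items()}; np.savez(f"{n}{f}.npz",**c); return c
def ray(c,uv):
    K=c["intrinsics"]; T=c["camera_from_world"]
    d=(np.array(uv,float)-K[:2,2])/K[0,0]; s=d.copy()
    for _ in range(20): s=d/(1+c["k1"]*(s@s))
    R=T[:3,:3]; return -R.T@T[:3,3], R.T@np.r_[s,1]
def onz(c,uv,z):
    o,d=ray(c,uv); return o+d*(z-o[2])/d[2]
def proj(c,p):
    T=c["camera_from_world"]; q=T[:3,:3]@np.array(p,float)+T[:3,3]; s=q[:2]/q[2]
    s=s*(1+c["k1"]*(s@s)); return c["intrinsics"][0,0]*s+c["intrinsics"][:2,2]
def tri(c1,u1,c2,u2):
    o1,d1=ray(c1,u1);o2,d2=ray(c2,u2); d1/=np.linalg.norm(d1);d2/=np.linalg.norm(d2)
    A=np.c_[d1,-d2]; t=np.linalg.lstsq(A,o2-o1,rcond=None)[0]
    a=o1+t[0]*d1;b=o2+t[1]*d2; return (a+b)/2,np.linalg.norm(a-b)
def crop(c,x0,y0,x1,y1,s,fn):
    im=cv2.resize(c["color"][y0:y1,x0:x1,::-1],None,fx=s,fy=s,interpolation=cv2.INTER_CUBIC)
    for x in range((x0+9)//10*10,x1,10): 
        cv2.line(im,(int((x-x0)*s),0),(int((x-x0)*s),10 if x%50 else 20),(255,255,255),1)
        if x%50==0: cv2.putText(im,str(x),(int((x-x0)*s)+2,20),0,.4,(255,255,255),1)
    for y in range((y0+9)//10*10,y1,10):
        cv2.line(im,(0,int((y-y0)*s)),(10 if y%50 else 20,int((y-y0)*s)),(255,255,255),1)
        if y%50==0: cv2.putText(im,str(y),(2,int((y-y0)*s)-2),0,.4,(255,255,255),1)
    cv2.imwrite(fn,im)
E
python3 - <<'E'
from h import *
crop(load("top"),290,100,480,340,2.5,"pics/tc.png")
s=load("side"); crop(s,180,60,420,300,2.5,"pics/sc.png")
crop(load("top"),85,140,265,280,4,"pics/tr.png")
E
```

```text
(no output)
```

View pics/tc.png

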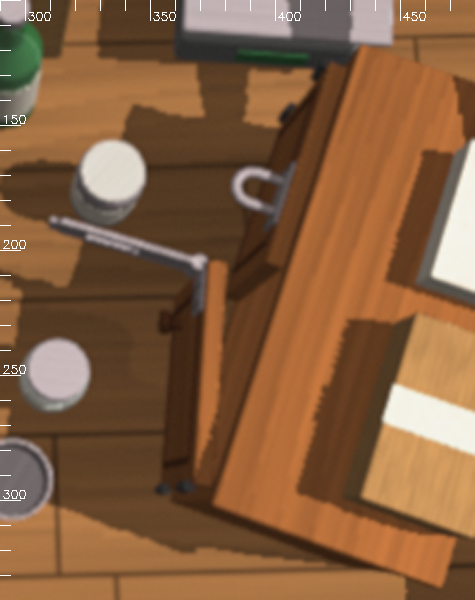

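View pics/sc.png

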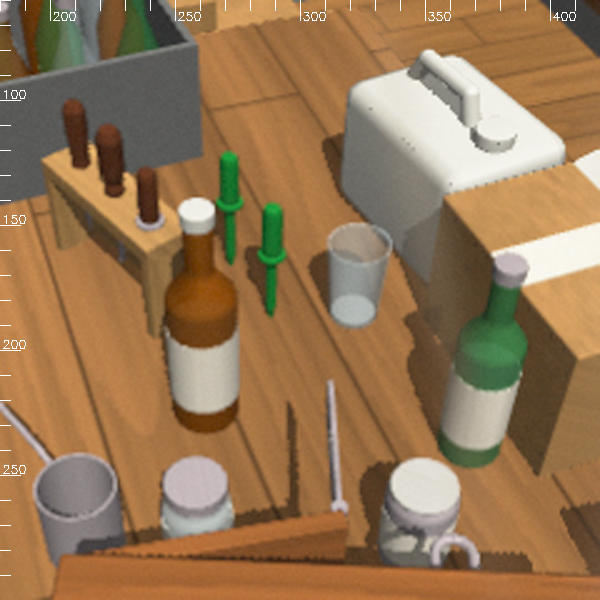

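View pics/tr.png

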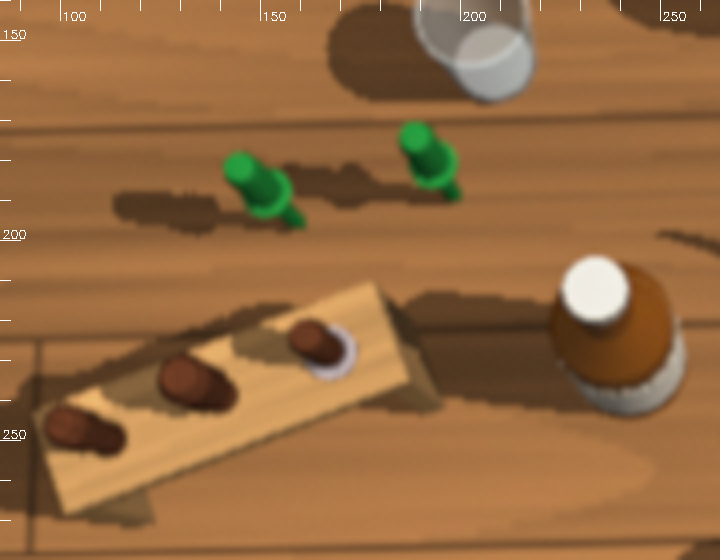

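The pin is the rack's tool nearest the amber bottle, with its steel collar at about (167,228) in the top view. The staple loop tip is at (383,175), the leaf runs from (370,205) to (311,188), and the cupboard's front top edge runs from (434,118) to (375,302). The door top's front edge ends at about (373,205).

Run:
```python
from h import *
t=load("top");s=load("side");np.set_printoptions(precision=4,suppress=True)
P=lambda u,v,z:onz(t,(u,v),z)
A=P(434,118,.22);B=P(375.2,302,.22);C=P(468,335,.22);D=P(518,148,.22)
print("top corners",A,B,C,D,np.linalg.norm(A-B),np.linalg.norm(B-C))
ey=(A-B)[:2]/np.linalg.norm((A-B)[:2]); ex=np.array([ey[1],-ey[0]]); print("ey",ey,"ex",ex, "angle of x", np.degrees(np.arctan2(ex[1],ex[0])))
tip=P(383,175,.172);print("staple tip",tip,"tri mid",tri(t,(391,175.5),s,(362,280)))
mid=(A+B)[:2]/2; O=mid+ex*.093; print("origin guess",O)
st=O+ex*(-.106-.027)+ey*.068; print("staple",st,"tip pred",st-ex*.018)
h=O-ex*.106+ey*(.068-.258); print("door hinge",h)
lh=P(370,204.8,.192);lt=P(310.8,188,.192);print("leaf",lh,lt,np.linalg.norm(lh-lt))
de=lh[:2]-h; print("door hinge->leaf hinge",np.linalg.norm(de))
print("in cup frame",de@ex,de@ey,"ang",np.arctan2(-de@ex,de@ey)); l=(lt-lh)[:2];print("leaf ang abs",np.arctan2(-l@ex,l@ey))
print("door edge",P(373.2,204.8,.198),"door low",P(367,292,.198))
print("pin top",tri(t,(162,224),s,(180+147/2.5,60+172/2.5)), "collar tri",tri(t,(167,228),s,(180+150/2.5,60+222/2.5)),P(167,228,.1275),P(161.5,223.5,.19))
for n,u,v,z in (("oil cap",233.5,212,.26),("sauce cap",295,103,.24),("jarR",312,248,.105),("jarT",334.5,169.5,.105),("dip",294,291,.09),("tumb",202.5,142,.1),("dipend",240,316,.092)):print(n,P(u,v,z))
```

```text
top corners [ 0.7121 -0.337   0.22  ] [ 0.3338 -0.1901  0.22  ] [ 0.2662 -0.3671  0.22  ] [ 0.6423 -0.5075  0.22  ] 0.4057702561308064 0.1894366458736916
ey [ 0.9322 -0.362 ] ex [-0.362  -0.9322] angle of x -111.22327883127865
staple tip [ 0.6032 -0.2324  0.172 ] tri mid (array([ 0.6036, -0.2499,  0.1735]), np.float64(0.004544602504168543))
origin guess [ 0.4893 -0.3503]
staple [ 0.6008 -0.2509] tip pred [ 0.6073 -0.2341]
door hinge [ 0.3505 -0.1827]
leaf [ 0.5342 -0.1965  0.192 ] [ 0.5732 -0.0739  0.192 ] 0.1286947253784799
door hinge->leaf hinge 0.18420016986061932
in cup frame -0.053562152763273606 0.17624073980792507 ang 0.29504438776467157
leaf ang abs 1.633388694792223
door edge [ 0.5329 -0.202   0.198 ] door low [ 0.354  -0.1791  0.198 ]
pin top (array([0.5069, 0.2404, 0.1844]), np.float64(0.004135997523033168)) collar tri (array([0.5075, 0.2447, 0.1181]), np.float64(0.0016512906653069583)) [0.5052 0.2427 0.1275] [0.505  0.2402 0.19  ]
oil cap [0.5126 0.0834 0.26  ]
sauce cap [ 0.7438 -0.044   0.24  ]
jarR [ 0.456  -0.0782  0.105 ]
jarT [ 0.6364 -0.1366  0.105 ]
dip [ 0.3621 -0.0356  0.09  ]
tumb [0.7119 0.1692 0.1   ]
dipend [0.3101 0.0854 0.092 ]
```

Measured sizes agree with the given ones: the cupboard edge is 406 mm against 400, the leaf 129 against 130, and the door radius 184 against 187. I'll go high over the bottles with the gripper shut, to a point in front of the door.

```bash
python3 -m pendant '[[[0,0,3.5],0],[[0,0,3.5],0],[[0,0,3.5],0],[[1.5,-3.6,0],-0.0868],[[1.5,-3.6,0],-0.0868],[[1.5,-3.6,0],-0.0868],[[1.5,-3.6,0],-0.0868],[[1.5,-3.6,0],-0.0868],[[1.5,-3.6,0],-0.0868],[[1.5,-3.6,0],-0.0868],[[1.5,-3.6,0],-0.0868],[[1.5,-3.6,0],-0.0868],[[1.5,-3.6,0],-0.0868],[[1.5,-3.6,0],-0.0868],[[1.5,-3.6,0],-0.0868],[[1.5,-3.6,0],-0.0868],[[1.5,-3.6,0],-0.0868],[[1.5,-3.6,0],-0.0868],[[1.5,-3.6,0],-0.0868],[[1.5,-3.6,0],-0.0868]]' 0 20
```

```text
time_s: 1.77
ee_pos: [0.5013, -0.1222, 0.3102]
eef_rot: [-3.141, -0.0, 1.198]
force: [1.0, 0.7, -0.2]
grip_width: 0.0003
grip_force: 0.0
```

```bash
python3 -m pendant '[[[0,0,-3.1],0],[[0,0,-3.1],0],[[0,0,-3.1],0],[[0,0,-3.1],0],[[0,0,-3.1],0],[[0,0,0],0],[[-0.36,-0.93,0],0],[[-0.36,-0.93,0],0],[[-0.36,-0.93,0],0],[[-0.36,-0.93,0],0],[[-0.36,-0.93,0],0],[[-0.36,-0.93,0],0],[[-0.36,-0.93,0],0],[[-0.36,-0.93,0],0],[[-0.18,-0.47,0],0],[[0,0,0],0]]'
```

```text
time_s: 3.1
ee_pos: [0.47, -0.2003, 0.1554]
eef_rot: [-3.141, 0.0, 1.201]
force: [0.2, 0.6, -0.7]
grip_width: 0.0002
grip_force: 0.0
```

```bash
python3 -m pendant '[[[-0.11,-0.28,0],0],[[-0.11,-0.28,0],0],[[-0.11,-0.28,0],0],[[-0.11,-0.28,0],0],[[0,0,0],0]]'; python3 -m pendant '[[[-0.07,-0.19,0],0],[[-0.07,-0.19,0],0],[[0,0,0],0]]';python3 -m pendant '[[[-0.07,-0.19,0],0],[[-0.07,-0.19,0],0],[[0,0,0],0]]'
```

```text
time_s: 3.52
ee_pos: [0.4658, -0.2108, 0.1554]
eef_rot: [-3.141, 0.0, 1.202]
force: [0.6, -0.5, -0.2]
grip_width: 0.0004
grip_force: 0.0
time_s: 3.77
ee_pos: [0.4652, -0.2126, 0.1554]
eef_rot: [-3.141, -0.004, 1.203]
force: [6.4, 14.9, 0.2]
grip_width: 0.0
grip_force: 8.2
time_s: 4.02
ee_pos: [0.4652, -0.2127, 0.1555]
eef_rot: [-3.141, -0.01, 1.204]
force: [16.9, 44.3, 4.6]
grip_width: 0.0003
grip_force: 24.1
```

Run:
```python
from h import *
t=snap("top","1"); crop(t,290,100,480,340,2.5,"pics/tc1.png")
```

```text
(no output)
```

View pics/tc1.png

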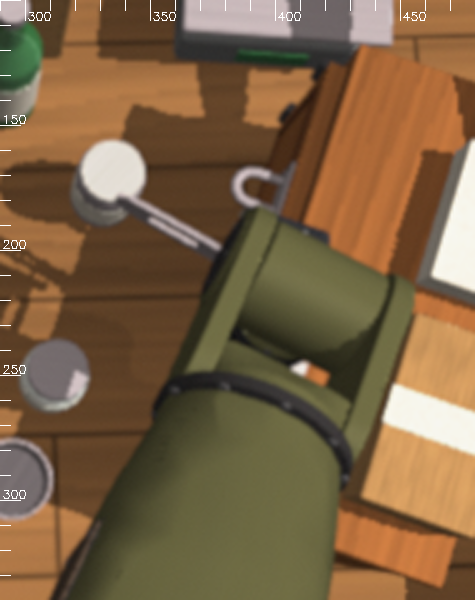

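The door is on its stop: 44 N along the door normal, 14 mm from the hinge plane. The leaf still points out, with its tip at about (339,179). Next I'll back off and work out the leaf sweep.

```bash
python3 -m pendant '[[[0.36,0.93,0],0],[[0.72,1.87,0],0],[[0.9,2.33,0],0],[[0.9,2.33,0],0],[[0.9,2.33,0],0],[[0,0,0],0]]'
python3 - <<'E'
from h import *
np.set_printoptions(precision=4,suppress=True)
t=load("top","1"); ey=np.array([.932,-.362]);out=np.array([.362,.932]); lh=np.array([.526,-.244])
tp=onz(t,(338.8,179),.192)[:2]; l=tp-lh; print(tp,np.linalg.norm(l),np.arctan2(l@out,l@ey))
pos=ctrl.get_obs()["ee_pos"][:2]; r=pos-lh; print("now Y,X",r@ey,r@out)
prev=pos
for f in [1.6,1.4,1.2,1,.8,.6,.4,.2,.1,0]:
    c,s=np.cos(f),np.sin(f); d=.002+.012*c+.0125*s; L=.116
    p=lh+(L*c-d*s)*ey+(L*s+d*c)*out; print(f,p,"step cm",(p-prev)*100); prev=p
E
```

```text
time_s: 4.57
ee_pos: [0.5018, -0.1173, 0.1554]
eef_rot: [-3.141, -0.0, 1.205]
force: [-0.2, -0.5, 0.8]
grip_width: 0.0003
grip_force: 0.0
[ 0.5913 -0.1338] 0.1281293991529749 1.4060527565006524
now Y,X -0.06838292137173269 0.1093459752911918
1.6 [ 0.5515 -0.13  ] step cm [ 4.9649 -1.2682]
1.4 [ 0.5717 -0.1362] step cm [ 2.0248 -0.6197]
1.2 [ 0.591  -0.1463] step cm [ 1.93   -1.0128]
1 [ 0.6086 -0.1604] step cm [ 1.7523 -1.4058]
0.8 [ 0.6234 -0.1781] step cm [ 1.4836 -1.7774]
0.6 [ 0.6346 -0.1992] step cm [ 1.1228 -2.1019]
0.4 [ 0.6414 -0.2227] step cm [ 0.6776 -2.3516]
0.2 [ 0.6431 -0.2477] step cm [ 0.1654 -2.5004]
0.1 [ 0.6418 -0.2604] step cm [-0.1233 -1.2685]
0 [ 0.6392 -0.2729] step cm [-0.2642 -1.2588]
```

```bash
python3 -m pendant '[[[2.5,-0.64,0],0],[[2.46,-0.63,0],0],[[1.01,-0.31,0],0],[[1.01,-0.31,0],0],[[0.97,-0.5,0],0],[[0.97,-0.5,0],0],[[0.88,-0.7,0],0],[[0.88,-0.7,0],0],[[0.74,-0.89,0],0],[[0.74,-0.89,0],0],[[0.56,-1.05,0],0],[[0.56,-1.05,0],0],[[0.34,-1.18,0],0],[[0.34,-1.18,0],0],[[0.08,-1.25,0],0],[[0.08,-1.25,0],0],[[0,0,0],0]]'; python3 -m pendant '[[[-0.06,-0.63,0],0],[[-0.06,-0.63,0],0],[[-0.1,-0.4,0],0],[[0,0,0],0]]'; python3 -m pendant '[[[-0.1,-0.3,0],0],[[-0.1,-0.3,0],0],[[0,0,0],0]]'
```

```text
time_s: 5.98
ee_pos: [0.6417, -0.253, 0.1551]
eef_rot: [-3.141, 0.0, 1.2]
force: [0.3, -0.1, -0.2]
grip_width: 0.0005
grip_force: 0.0
time_s: 6.32
ee_pos: [0.6398, -0.2677, 0.1555]
eef_rot: [3.142, 0.0, 1.202]
force: [0.3, 0.1, 0.3]
grip_width: 0.0001
grip_force: 0.0
time_s: 6.57
ee_pos: [0.6384, -0.2719, 0.1556]
eef_rot: [-3.141, -0.002, 1.203]
force: [1.4, 6.4, 0.2]
grip_width: 0.0006
grip_force: 3.0
```

```bash
python3 -m pendant '[[[-0.1,-0.27,0],0],[[0,0,0],0]]'; python3 -m pendant '[[[0.3,0.8,0],0],[[0.5,1.4,0],0],[[0.5,1.4,0],0],[[0,0,3.5],0],[[0,0,3.5],0],[[0,0,3.5],0],[[-1,3,2.5],0],[[-1,3,2.5],0],[[-1,3.5,0],0.05],[[-1,3.5,0],0.05],[[-1,3.5,0],0.05],[[-1,3.5,0],0.05],[[-1,3.5,0],0.05],[[-1,3.5,0],0.05],[[0,0,0],0]]'
python3 - <<'E'
from h import *
t=snap("top","2"); s=snap("side","2")
crop(t,350,100,450,320,2.7,"a.png");crop(s,300,230,430,330,4,"b.png")
a=cv2.imread("a.png");b=cv2.imread("b.png");H=600;im=np.zeros((H,800,3),np.uint8);im[:min(H,a.shape[0]),:a.shape[1]]=a[:H];im[:b.shape[0],275:275+b.shape[1]]=b[:,:525];cv2.imwrite("pics/ab.png",im)
E
```

```text
time_s: 6.73
ee_pos: [0.6382, -0.2722, 0.1555]
eef_rot: [-3.141, -0.005, 1.205]
force: [5.4, 18.8, 1.5]
grip_width: 0.0006
grip_force: 9.9
time_s: 7.98
ee_pos: [0.5686, 0.0361, 0.3113]
eef_rot: [3.141, -0.001, 1.51]
force: [0.7, -0.8, -0.1]
grip_width: 0.0002
grip_force: 0.0
```

View pics/ab.png

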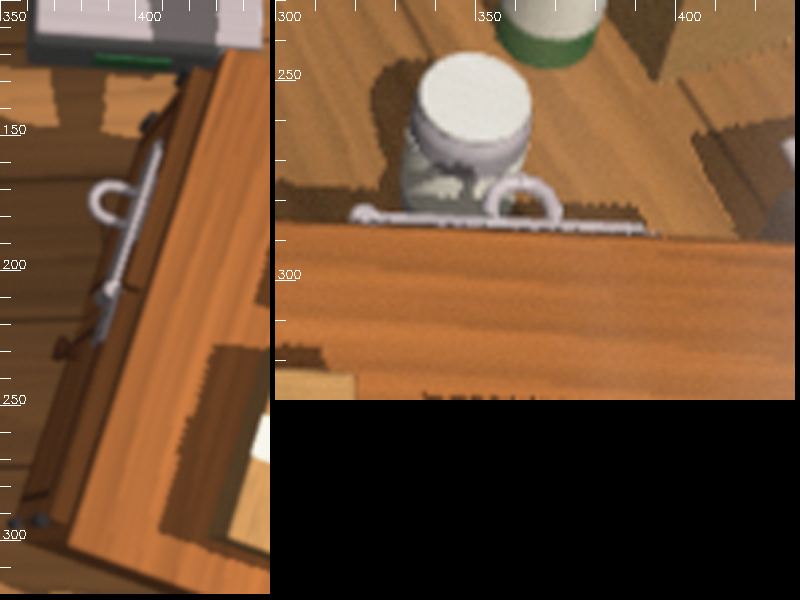

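The door is shut and the leaf lies flat over the staple, hinge (390,208) and tip (408,154) in the top view. The loop tip is at about (383,174). I'll refine the staple and pin positions with masks.

Run:
```python
from h import *
np.set_printoptions(precision=4,suppress=True)
t=load("top","2");s=load("side","2")
P=lambda u,v,z:onz(t,(u,v),z)[:2]
a=P(390.4,207.8,.192);b=P(408.5,153.7,.192);e=(b-a)/np.linalg.norm(b-a);print("leaf",a,b,np.linalg.norm(b-a),"dir",e,np.degrees(np.arctan2(e[1],e[0])))
ey=np.array([.932,-.362]);out=np.array([.362,.932])
def mask(c,x0,y0,x1,y1,vmin):
    im=c["color"].astype(int); hsv=cv2.cvtColor(c["color"],cv2.COLOR_RGB2HSV)
    m=np.zeros(im.shape[:2],np.uint8); m[y0:y1,x0:x1]=((hsv[...,1]<70)&(hsv[...,2]>vmin))[y0:y1,x0:x1]; return m
# loop
for c,box,n in((t,(378,160,412,192),"top"),(s,(348,268,376,290),"side")):
    m=mask(c,*box,110); print(n); 
    for y in range(box[1],box[3]): print(y,''.join('#' if k else '.' for k in m[y,box[0]:box[2]]))
t0=load("top")
m=mask(t0,155,215,180,240,120)
for y in range(215,240): print(y,''.join('#' if k else '.' for k in m[y,155:180]))
```

```text
leaf [ 0.5268 -0.2389] [ 0.6436 -0.2854] 0.12570111810017306 dir [ 0.9291 -0.3699] -21.707231493155664
top
160 ...........................####...
161 ...........................####...
162 ...........................###....
163 ..........................####....
164 ..........................####....
165 ..........................####....
166 .........................####.....
167 .........#########.......####.....
168 .......############......####.....
169 ......##############....####......
170 ......##############....####......
171 .....######............#####......
172 .....#####.............####.......
173 .....####..............####.......
174 .....####..............####.......
175 .....####.............#####.......
176 .....#####............####........
177 ......####............####........
178 ......######.........#####........
179 .......#######.......####.........
180 ........#######......####.........
181 .........#######....#####.........
182 ...........####.....####..........
183 ....................####..........
184 ...................#####..........
185 ..............
[... 1035 characters left out ...]
..........
217 .........................
218 .........................
219 .........................
220 .........................
221 .........................
222 ............####.........
223 ..............###........
224 ...............###.......
225 ................###......
226 ................###......
227 ................###......
228 ................###......
229 ................###......
230 ...............####......
231 ..............####.......
232 ........##########.......
233 ........########.........
234 ...........###...........
235 .........................
236 .........................
237 .........................
238 .........................
239 .........................
```

Run:
```python
from h import *
from scipy.optimize import least_squares
np.set_printoptions(precision=4,suppress=True)
ey=np.array([.9312,-.3645]);out=np.array([.3645,.9312])
def pts(c,box,vmin,z,seed):
    hsv=cv2.cvtColor(c["color"],cv2.COLOR_RGB2HSV); x0,y0,x1,y1=box
    m=np.zeros(hsv.shape[:2],np.uint8); m[y0:y1,x0:x1]=((hsv[...,1]<70)&(hsv[...,2]>vmin))[y0:y1,x0:x1]
    n,l=cv2.connectedComponents(m); k=l[seed[1],seed[0]]; vv,uu=np.where(l==k)
    return np.array([onz(c,(u,v),z)[:2] for u,v in zip(uu,vv)])
for z in (.172,):
    p=pts(load("top","2"),(378,160,399,184),110,z,(384,174)); Y=p@ey;X=p@out
    print("top: Y",Y.min(),Y.max(),"Xmax",X.max(),"width",np.ptp(Y))
    Yc=(Y.min()+Y.max())/2; st=Yc*ey+(X.max()+.0008-.018)*out; print("staple",st)
    # bar centreline circle at round end r=14
    r=least_squares(lambda q:np.hypot(*(p[X>X.max()-.015]-q).T)-.014,st).x; print("end-circle ctr",r)
s=load("side","2"); p=np.array([onz(s,(u,v),.172)[:2] for u,v in((351.7,282),(352,280.5),(371.8,282),(361.5,273.7))])
print("side outer L,R,tip YX",(p@ey),(p@out)); print("st YX",st@ey,st@out)
t=load("top"); e=[(173.5,225),(173.5,227),(173.5,229),(172.7,231),(170.7,233),(168,234.8),(163,233.2),(172.5,223.7),(171.6,222.3)]
q=np.array([onz(t,u,.128)[:2] for u in e]); r=least_squares(lambda c:np.hypot(*(q-c).T)-.015,[.505,.243]);print("pin",r.x,r.fun*1000)
```

```text
top: Y 0.6359675740210995 0.6723682398445607 Xmax 0.006171622851333107 width 0.03640066582346124
staple [ 0.6051 -0.2487]
end-circle ctr [ 0.6045 -0.2491]
side outer L,R,tip YX [0.6369 0.6377 0.6728 0.6559] [-0.016  -0.0128 -0.0143  0.0027]
st YX 0.6541637791333375 -0.011028307559607107
pin [0.5057 0.2426] [ 0.4609 -0.5305 -0.171  -0.1209 -0.3507  1.0644 -0.1776 -0.0916  0.5877]
```

The staple is at about (0.605,-0.250), and the two views agree within about 2 mm. The pin axis is at (0.506,0.243). Moving above the pin now.

```bash
python3 -m pendant '[[[-0.9,2.95,0],0.0626],[[-0.9,2.95,0],0.0626],[[-0.9,2.95,0],0.0626],[[-0.9,2.95,0],0.0626],[[-0.9,2.95,0],0.0626],[[-0.9,2.95,0],0.0626],[[-0.9,2.95,0],0.0626],[[0,0,-2],0],[[0,0,-3],0],[[0,0,0],0],[[0,0,0],0]]' 0.6
python3 - <<'E'
from h import *
s=snap("side","3");print(ctrl.get_obs()["qpos"].round(3))
E
```

```text
time_s: 9.0
ee_pos: [0.5071, 0.2361, 0.26]
eef_rot: [-3.139, 0.0, 1.939]
force: [-0.0, -0.2, 1.0]
grip_width: 0.0562
grip_force: 0.0
[ 0.37   0.286  1.409 -0.     1.446  0.002]
```

```bash
python3 -m pendant '[[[-0.14,0.65,0],0],[[0,0,-2],0],[[0,0,-3],0],[[0,0,-3],0],[[0,0,-2.6],0],[[0,0,0],0]]' ; python3 -m pendant '[[[0,0,0],0],[[0,0,0],0],[[0,0,0],0],[[0,0,0],0],[[0,0,0],0],[[0,0,0],0]]' 0 30
```

```text
time_s: 9.55
ee_pos: [0.5044, 0.2428, 0.1511]
eef_rot: [-3.136, 0.0, 1.94]
force: [-0.8, 0.4, -1.2]
grip_width: 0.0562
grip_force: 0.0
time_s: 10.05
ee_pos: [0.506, 0.2434, 0.1553]
eef_rot: [3.14, -0.0, 1.94]
force: [1.7, 0.8, 5.2]
grip_width: 0.021
grip_force: 30.0
```

```bash
python3 -m pendant '[[[0,0,1],0],[[0,0,2],0],[[0,0,3.5],0],[[0,0,3.5],0],[[0,0,3.5],0],[[0,0,3.5],0],[[0,0,3.5],0],[[0,0,3.5],0],[[0,0,0],0],[[0,0,0],0]]'
python3 - <<'E'
from h import *
s=snap("side","4");o=ctrl.get_obs();print(o["ee_pos"],o["qpos"].round(2))
p=proj(s,o["ee_pos"]-[0,0,.03]);print(p); x,y=p.astype(int)
crop(s,x-60,y-60,x+60,y+60,5,"pics/g.png")
E
```

```text
time_s: 10.88
ee_pos: [0.5057, 0.2433, 0.3964]
eef_rot: [3.138, -0.0, 1.94]
force: [0.1, -0.1, -1.9]
grip_width: 0.0209
grip_force: 30.0
[0.5054504  0.24322018 0.394388  ] [ 0.38  0.27  1.14 -0.    1.74  0.01]
[230.69291293  60.01999927]
```

View pics/g.png

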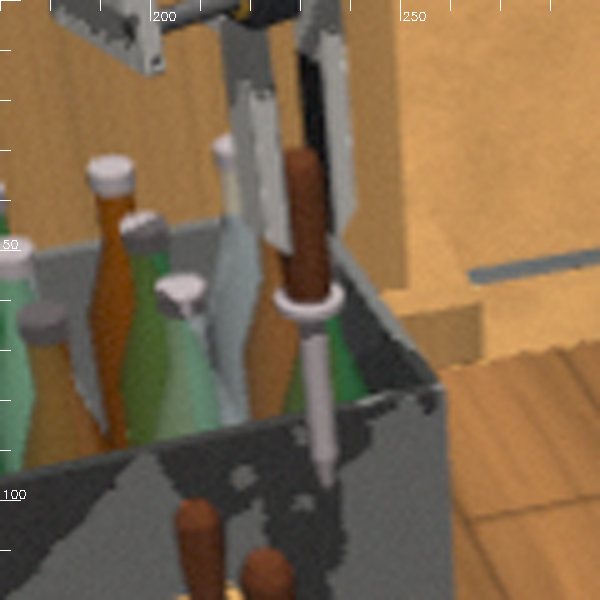

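The pin is held upright between the pads, collar at about (232,60), tip at (235.6,97). I'll work out the offset from the TCP.

Run:
```python
from h import *
s=load("side","4");e=np.array([.5055,.2433,.395])
yaw=1.94; tx=np.array([np.cos(yaw),np.sin(yaw),0]); ty=np.array([np.sin(yaw),-np.cos(yaw),0]); print(tx,ty)
for n,dz,ob in(("top",.03-.0,None),("collar",-.028,(232,60)),("tip",-.118,(235.6,97)),("htop",.035,(230.2,30.5))):
    if ob is None: continue
    p=proj(s,e+[0,0,dz]); J=np.c_[proj(s,e+[0,0,dz]+.01*tx)-p,proj(s,e+[0,0,dz]+.01*ty)-p]/10
    print(n,p.round(1),ob,"px/mm tx,ty",J.round(2).tolist())
```

```text
[-0.36087288  0.93261501  0.        ] [0.93261501 0.36087288 0.        ]
collar [230.6  58.9] (232, 60) px/mm tx,ty [[-0.27, 0.38], [-0.18, -0.15]]
tip [234.1  95.6] (235.6, 97) px/mm tx,ty [[-0.25, 0.35], [-0.18, -0.16]]
htop [227.8  29.7] (230.2, 30.5) px/mm tx,ty [[-0.28, 0.4], [-0.17, -0.14]]
```

```bash
python3 -m pendant '[[[0.66,-3.3,0],-0.0495],[[0.66,-3.3,0],-0.0495],[[0.66,-3.3,0],-0.0495],[[0.66,-3.3,0],-0.0495],[[0.66,-3.3,0],-0.0495],[[0.66,-3.3,0],-0.0495],[[0.66,-3.3,0],-0.0495],[[0.66,-3.3,0],-0.0495],[[0.66,-3.3,0],-0.0495],[[0.66,-3.3,0],-0.0495],[[0.66,-3.3,0],-0.0495],[[0.66,-3.3,0],-0.0495],[[0.66,-3.3,0],-0.0495],[[0.66,-3.3,0],-0.0495],[[0.66,-3.3,0],-0.0495],[[0,0,-3.3],0],[[0,0,-3.3],0],[[0,0,0],0],[[0,0,0],0]]'
python3 - <<'E'
from h import *
s=snap("side","5");t=snap("top","5");o=ctrl.get_obs();print(o["ee_pos"],o["eef_rot"])
e=o["ee_pos"]
for c in(s,t): print(proj(c,e-[0,0,.03]),proj(c,e-[0,0,.118]),proj(c,[.6045,-.25,.172]))
a=cv2.resize(s["color"][200:300,310:410,::-1],None,fx=4,fy=4,interpolation=cv2.INTER_CUBIC)
b=cv2.resize(t["color"][130:230,350:450,::-1],None,fx=4,fy=4,interpolation=cv2.INTER_CUBIC)
cv2.imwrite("pics/st.png",np.hstack([a,b]))
E
```

```text
time_s: 12.52
ee_pos: [0.604, -0.2513, 0.3267]
eef_rot: [-3.136, -0.0, 1.198]
force: [-0.1, -0.4, -0.3]
grip_width: 0.0208
grip_force: 30.0
[ 0.60490932 -0.2514675   0.33067467] [3.13933789e+00 1.49100853e-04 1.19841406e+00]
[373.20160901 236.20708755] [365.02862459 268.3068281 ] [361.15734094 280.71003078]
[407.19942897 156.3674909 ] [396.22234094 168.91308493] [391.08797613 174.21846915]
```

View pics/st.png

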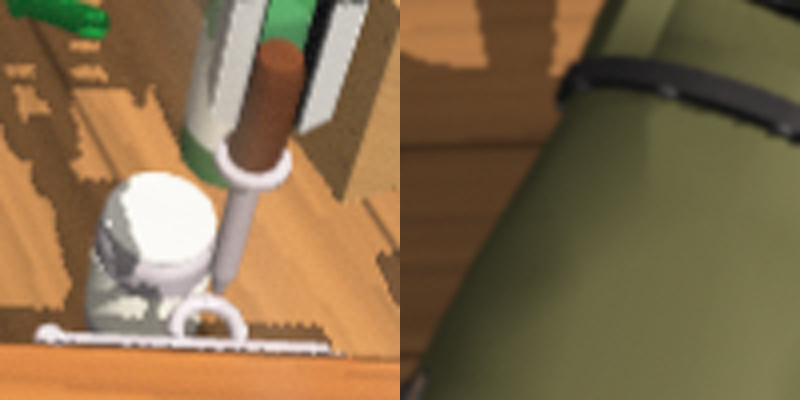

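The side view shows the collar at about (373.3,240.8), the tip at (366,272.5) and the loop below it. The top view is blocked by the arm. I'll compare pin and staple in the same camera.

Run:
```python
from h import *
np.set_printoptions(precision=4,suppress=True)
ey=np.array([.9312,-.3645]);out=np.array([.3645,.9312])
s=load("side","5"); e=np.array([.6049,-.2515,.3307])
f=lambda p:(p[:2]@ey,p[:2]@out)
print("tcp YX",f(e))
print("collar",f(onz(s,(373.3,240.8),e[2]-.0278)),"tip",f(onz(s,(366,272.0),e[2]-.118)))
for uv,n in(((361.7,273.6),"tip outer"),((361.7,275.9),"tip mid bar"),((352.5,281.5),"L"),((371.8,282),"R")): print(n,f(onz(s,uv,.172)))
# profile of loop column & tip region
g=cv2.cvtColor(s["color"],cv2.COLOR_RGB2GRAY)
for v in range(268,288): print(v,g[v,350:376].tolist())
```

```text
tcp YX (np.float64(0.6549546300000001), np.float64(-0.01371075000000002))
collar (np.float64(0.653641324772592), np.float64(-0.024711225137479018)) tip (np.float64(0.6559252994256501), np.float64(-0.021285009464094926))
tip outer (np.float64(0.6562836897799721), np.float64(0.002925566131360873))
tip mid bar (np.float64(0.6558671450864826), np.float64(-0.0020810730607434954))
L (np.float64(0.63841231937608), np.float64(-0.01490602526130807))
R (np.float64(0.6728053144061491), np.float64(-0.014251996889651144))
268 [218, 222, 223, 223, 222, 216, 212, 201, 193, 173, 164, 159, 152, 122, 149, 164, 171, 175, 170, 164, 174, 174, 172, 171, 168, 168]
269 [208, 208, 208, 209, 200, 199, 188, 182, 174, 167, 178, 206, 171, 115, 142, 162, 166, 168, 162, 165, 174, 173, 173, 169, 169, 164]
270 [186, 187, 187, 188, 183, 179, 176, 174, 169, 173, 203, 225, 159, 104, 130, 147, 153, 158, 156, 162, 172, 175, 173, 173, 172, 169]
271 [174, 175, 177, 180, 178, 177, 176, 172, 185, 221, 232, 210, 147, 110, 129, 141, 149, 159, 160, 161, 164, 173, 176, 174, 173, 171]
272 [173, 175, 179, 178, 179, 177, 174, 180, 
[... 1385 characters left out ...]
90, 224, 236, 225, 104, 105, 105, 107]
283 [145, 133, 135, 183, 215, 217, 123, 111, 94, 75, 63, 67, 83, 89, 94, 92, 90, 113, 182, 221, 235, 214, 107, 107, 107, 105]
284 [203, 203, 190, 196, 215, 227, 195, 185, 160, 156, 153, 149, 156, 152, 135, 133, 135, 140, 179, 212, 231, 192, 122, 122, 124, 118]
285 [227, 223, 218, 238, 237, 237, 237, 234, 225, 225, 223, 224, 223, 221, 212, 209, 210, 210, 213, 222, 231, 203, 199, 196, 196, 194]
286 [178, 163, 142, 197, 197, 196, 195, 197, 198, 205, 214, 202, 199, 208, 224, 225, 205, 204, 211, 225, 206, 213, 231, 230, 227, 214]
287 [118, 117, 111, 105, 106, 98, 99, 102, 99, 116, 136, 100, 98, 119, 166, 163, 110, 110, 129, 165, 118, 141, 190, 193, 180, 140]
```

In the same camera the pin sits about 8 mm inside the ideal axis, and the eye allows 14 to 31 mm out. I'll shift it about 4 mm out, then lower it while watching the force.

```bash
python3 -m pendant '[[[0.17,0.33,0],0],[[0,0,-1.5],0],[[0,0,-1.5],0],[[0,0,-1],0],[[0,0,-0.7],0],[[0,0,0],0]]'; python3 -m pendant '[[[0,0,-0.7],0],[[0,0,-0.7],0],[[0,0,-0.7],0],[[0,0,0],0]]'
python3 - <<'E'
from h import *
s=snap("side","6")
cv2.imwrite("pics/st2.png",cv2.resize(s["color"][200:300,310:410,::-1],None,fx=5,fy=5,interpolation=cv2.INTER_CUBIC))
E
```

```text
time_s: 13.12
ee_pos: [0.6063, -0.2481, 0.2808]
eef_rot: [-3.141, -0.0, 1.198]
force: [-0.0, 0.0, -1.4]
grip_width: 0.0211
grip_force: 30.0
time_s: 13.45
ee_pos: [0.606, -0.2482, 0.2588]
eef_rot: [-3.139, -0.0, 1.198]
force: [0.4, 0.4, -2.1]
grip_width: 0.0208
grip_force: 30.0
```

View pics/st2.png

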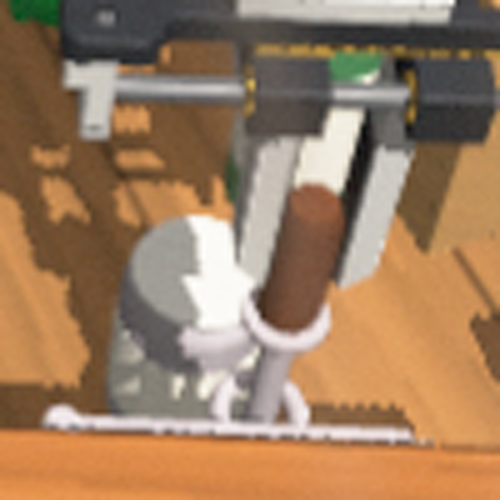

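The shank is inside the eye with no contact force, and the tip is already below the bar. Continuing down.

```bash
python3 -m pendant '[[[0,0,-1],0],[[0,0,-1],0],[[0,0,-1],0],[[0,0,-1],0],[[0,0,-0.5],0],[[0,0,0],0]]'; python3 -m pendant '[[[0,0,-0.2],0],[[0,0,-0.2],0],[[0,0,-0.2],0],[[0,0,0],0]]'
```

```text
time_s: 14.0
ee_pos: [0.6059, -0.2482, 0.2136]
eef_rot: [-3.139, -0.0, 1.198]
force: [-1.2, -0.1, -1.3]
grip_width: 0.0207
grip_force: 30.0
time_s: 14.33
ee_pos: [0.6063, -0.2484, 0.2093]
eef_rot: [-3.142, -0.0, 1.198]
force: [0.1, -0.3, -1.4]
grip_width: 0.0209
grip_force: 30.0
```

```bash
python3 -m pendant '[[[0,0,-0.2],0],[[0,0,-0.1],0],[[0,0,0],0]]'; python3 -m pendant '[[[0,0,0],0],[[0,0,0],0],[[0,0,0],0]]' 0.35; python3 -m pendant '[[[0,0,1.5],0],[[0,0,3],0],[[0,0,3],0],[[0,0,3],0],[[-1,3,0],0],[[-1,3,0],0],[[-1,3,0],0],[[-1,3,0],0],[[-1,3,0],0],[[-1,3,0],0],[[-1,3,0],0],[[-1,3,0],0],[[0,0,0],0],[[0,0,0],0]]'
python3 - <<'E'
from h import *
s=snap("side","7");t=snap("top","7")
a=cv2.resize(s["color"][200:300,310:410,::-1],None,fx=4,fy=4,interpolation=cv2.INTER_CUBIC)
b=cv2.resize(t["color"][130:230,350:450,::-1],None,fx=4,fy=4,interpolation=cv2.INTER_CUBIC)
cv2.imwrite("pics/end.png",np.hstack([a,b]))
E
```

```text
time_s: 14.58
ee_pos: [0.6063, -0.2484, 0.2064]
eef_rot: [3.142, 0.0, 1.198]
force: [-0.3, 0.6, -0.7]
grip_width: 0.021
grip_force: 30.0
time_s: 14.83
ee_pos: [0.6064, -0.2484, 0.2067]
eef_rot: [3.141, 0.0, 1.198]
force: [0.1, -0.2, 0.3]
grip_width: 0.0321
grip_force: 0.0
time_s: 16.0
ee_pos: [0.5262, -0.0073, 0.3121]
eef_rot: [3.14, -0.0, 1.2]
force: [-0.2, 0.1, 0.4]
grip_width: 0.033
grip_force: 0.0
```

View pics/end.png

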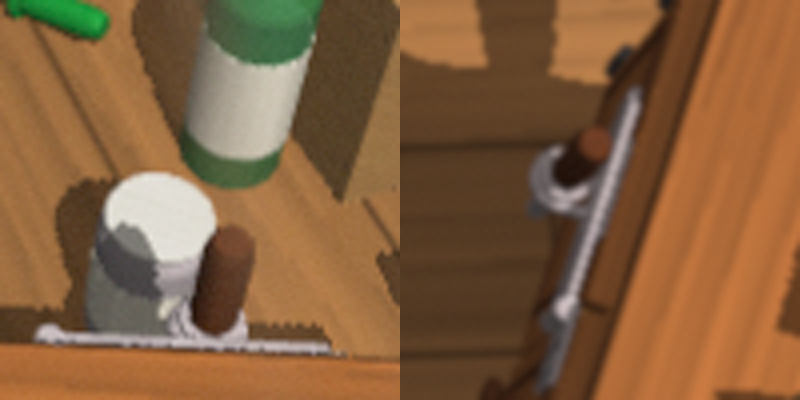

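The pin stands upright with its collar on the loop, in front of the closed leaf. In the side view the collar is at about (365,281). The gripper is clear, so I'm handing in.

```bash
python3 -c "
from station import ctrl
print(ctrl.hand_in())"
```

```text
the job is handed in; nothing more can be done
None
```

The cupboard is locked and the job is handed in: the door is shut, the hasp is over the staple, and the pin is through the loop with its collar resting on it. The last pictures agree, but hand-in returned no verdict and I did not re-measure the bystanders.

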